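# Sweep the tube offcuts into the scrap tray

### The job

Clear the welding bench: with the fingertips, push the three bare tube offcuts along the bench top through the open side of the orange scrap tray until each lies fully inside it. Only slide them, never pick them up, and leave the blue bracket and everything else on the bench where they are.

Things in the scene. Friction and masses are not known exactly. Their poses are not given: they have to be found in the camera images.
- scrap_tray: orange three-sided scrap tray fixed to the bench, always on the robot's left (+y) side: inside 260 mm wide (its y) and 170 mm deep (its x), walls 35 mm high and 5 mm thick; no lip: its floor is level with the bench (z = 0). Origin at the centre of its floor. It is open on its -x side, which faces the row of offcuts; its +x axis points from the open side to the back wall.
- tray_mouth (a point): middle of the tray's open side at floor level, 85 mm before the tray's centre; same axes as the tray
- offcut1: offcut of bare light-grey rectangular steel tube lying flat on the bench, 50 mm long (x, the hollow bore) x 40 mm wide (y) x 25 mm tall, 3 mm wall, 0.1 to 0.2 kg, any yaw; origin at the centre of its underside. Slides when pushed low with a few newtons. The three are alike; with the blue bracket they stand in a row that runs away from the robot along x, about 90 mm apart, to the right (-y) of the tray, 0.1 to 0.4 m before its open side.
- offcut2: offcut of bare light-grey rectangular steel tube lying flat on the bench, 50 mm long (x, the hollow bore) x 40 mm wide (y) x 25 mm tall, 3 mm wall, 0.1 to 0.2 kg, any yaw; origin at the centre of its underside. Slides when pushed low with a few newtons. The three are alike; with the blue bracket they stand in a row that runs away from the robot along x, about 90 mm apart, to the right (-y) of the tray, 0.1 to 0.4 m before its open side.
- offcut3: offcut of bare light-grey rectangular steel tube lying flat on the bench, 50 mm long (x, the hollow bore) x 40 mm wide (y) x 25 mm tall, 3 mm wall, 0.1 to 0.2 kg, any yaw; origin at the centre of its underside. Slides when pushed low with a few newtons. The three are alike; with the blue bracket they stand in a row that runs away from the robot along x, about 90 mm apart, to the right (-y) of the tray, 0.1 to 0.4 m before its open side.
- bracket: finished welded bracket, painted blue: base 44 x 36 mm, 40 mm tall with one upright leg and a gusset; origin at the centre of its underside. It stands among the offcuts, in any place of their row, and must stay
- magnet: red arrow-shaped welding magnet lying flat, about 90 x 60 mm, 16 mm thick; origin at underside, must stay
- pliers: steel locking pliers lying flat to the right of the row, about 190 mm long, 20 mm thick; origin at underside near the jaws, must stay
- tape: yellow and black tape measure, 70 x 36 mm, 58 mm tall; origin at the centre of its underside, must stay
- wrench: steel wrench lying flat at the far edge; origin at underside, must stay
- tin: closed jar with a red cap at the far edge, 70 mm across, 50 mm tall; origin at the centre of its underside, must stay

How it is judged:
By the outcome, as a careful person would: the job done as asked, in the order asked, and still so for the second after the job is handed in, with the robot touching nothing.
It also fails if it takes over 72 s, if anything falls off the work surface, if the arm or the gripper's body presses on something with over 40 N, if the wrist force passes 120 N, or if a joint passes its speed limit or range.

### The arm

A 6-joint arm with a two-finger parallel gripper is mounted at the origin on the work surface. World frame = base frame: x ahead of the robot, y to its left, z up, the work surface at z = 0. Lengths are in m, angles in degrees, forces in N, time in s.
With the tool pointing down it reaches from about 0.4 to 0.825 m from the base axis. Payload 7 kg.
Tool frame: the origin (TCP) lies midway between the tips of the shut fingers; the grasp point (between the pads) lies ctrl.tcp_to_grasp behind it (ctrl.tcp_to_grasp is the distance from the TCP to the grasp point, in m); z points along the fingers, y is the line along which they close (so a half turn about z gives the same grasp; the last joint's range is limited). The gripper opens to 88 mm and grips with 3 to 60 N. Pads are 19 mm wide; open, the fingers measure 130 mm over their backs; the gripper's body (78 mm by 193 mm) begins 47 mm behind the grasp point.
Start: joints at [93.283, 20.546, 0.682, 0, -70.136, -16.507], TCP at [0.154, 0.657, 0.227] pointing down, gripper open.
Joint ranges: [-176.03, 176.03], [-82.01, 121.73], [-58.28, 71.71], [-173.87, 95.51], [-174.79, -0.11], [-173.66, 173.66]. Speed limits (degrees/s): [136.94, 136.94, 172.46, 180, 180, 180].

### API

Orientations are given as [roll, pitch, yaw] about the fixed x, y, z axes, in that order (R = Rz(yaw) Ry(pitch) Rx(roll)).
In Python, from plant import ctrl, imaging, close_job gives the robot as it stands.
- The arm moves only by the shell command python3 -m crank 'ROWS'. ROWS is JSON, a list of rows, each a list of 3 entries, a list of its own where there are three numbers: the shift along the world's x, y, z in m, then the turn, a rotation vector about the world's x, y, z in degrees, then the opening, from -1 (shut) to 1 (fully open), so that 0 is half open. A call has 1 to 12 rows; each row shifts and turns the commanded pose from where the row before left it; what a row does not reach is not made up. A row lasts 1/10 s, in which the tool goes at most 50 mm and 8.59 degrees, less where a joint would pass 70% of its speed; a pose out of reach is approached as far as the arm can. A call is refused whole if a number of a shift passes 0.05 or a number of a turn 8.59, either way. A call with a gripper value outside its range is refused whole. The fingers move at their own pace and stop on an object; the grip force is fixed at half the most. Time passes only in rows, so rows that do not move let the fingers close. It gives the time, the measured TCP pose, the force, the opening and the grip force at its end, in the units of the state.
- ctrl.get_obs(): the state, without advancing time (a new reading comes with each control period).
- imaging.snapshot(name): name is "scene" or "top"; returns (picture, depth): 400x640x3 uint8, blue, green, red; 400x640 float32, m along the optical axis (not along the pixel's ray), 0 where there is no reading.
- imaging.camera_model(name): a dict with "mtx" (3x3 intrinsics, pixels), "R" (3x3) and "t" (3): a world point X has camera coordinates R X + t. Camera axes: x right, y down, z forward; pixel columns grow to the right and rows downward; lengths in m; the calibration is good to about 2 mm. A picture is of the moment at which its call begins. camera_model takes no time and is no camera call.
- close_job(): hands the job in; it is judged then, once.
The state is a dict: "clock": time; "joint_pos": joint angles; "qvel": joint speeds; "tau": joint torques, N m; "tool_pos": TCP position; "orientation": TCP orientation; "force": force on the tool from outside, world axes, zero at the start; "moment": the same for the moment, N m; "opening": finger opening in m; "gripper_force": force on a finger pad.
Only numpy, scipy, OpenCV 4.12 (cv2) and the standard library are available. Lean on these libraries where they do the work, as an engineer would, in place of code of your own. Each camera call takes 0.05 s, during which the arm holds its last target. There are 200 camera calls.

## Working session

There is one attempt and no reset: what is moved stays moved. The work goes in short steps, Python scripts to look and compute and a shell command to move; the robot and the scene stay as the last step left them, time stands still between calls to the robot, and variables do not carry over. Pictures are saved under pics/ and viewed, at most 13 in all, crops included, and the job is handed in when it is done.

```bash
ls; mkdir -p pics
python3 - <<'E'
from plant import ctrl, imaging
import cv2,numpy as np
for n in ("top","scene"):
    p,d=imaging.snapshot(n); cv2.imwrite(f"pics/{n}0.png",p); np.save(f"/tmp/{n}_d.npy",d)
    m=imaging.camera_model(n); print(n,np.round(m["mtx"],1).tolist(),np.round(m["R"],3).tolist(),np.round(m["t"],3).tolist())
o=ctrl.get_obs(); print(o["clock"],o["tool_pos"],o["orientation"],o["opening"],ctrl.tcp_to_grasp)
E
```

```text
pics
top [[435.4, 0.0, 317.3], [0.0, 435.4, 205.8], [0.0, 0.0, 1.0]] [[-0.026, -0.999, -0.029], [-0.993, 0.029, -0.116], [0.117, 0.026, -0.993]] [-0.008, 0.559, 1.01]
scene [[387.7, 0.0, 313.5], [0.0, 387.7, 199.0], [0.0, 0.0, 1.0]] [[0.371, 0.928, 0.012], [0.489, -0.184, -0.853], [-0.789, 0.323, -0.523]] [-0.177, -0.233, 1.386]
0.1 [0.15434509 0.65667761 0.22573541] [ 1.79916939e+02 -8.39477926e-03 -1.32312714e+01] 0.08768464666448214 0.0188
```

View pics/top0.png

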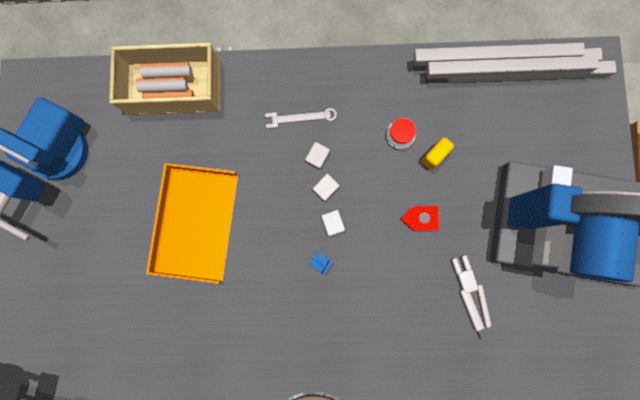

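View pics/scene0.png

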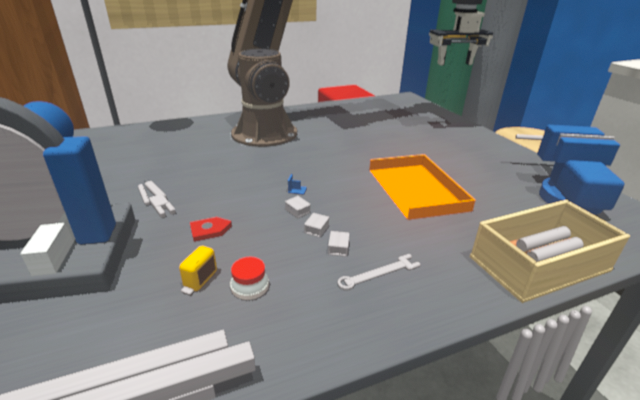

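The top view shows the offcuts at about (318,155), (326,187) and (333,222). The bracket is at (320,263), and the tray is around (193,223) with its open side on the right, from (237,172) to (222,283).

```bash
cat > h.py <<'E'
import numpy as np,cv2
from plant import ctrl, imaging
def ray(n,uv,z):
    m=imaging.camera_model(n);R=np.array(m["R"]);t=np.array(m["t"]);c=-R.T@t
    uv=np.atleast_2d(np.array(uv,float))
    d=np.c_[uv,np.ones(len(uv))]@np.linalg.inv(np.array(m["mtx"])).T@R
    return c+d*((z-c[2])/d[:,2])[:,None]
def blobs(p,kind):
    h=cv2.cvtColor(p,cv2.COLOR_BGR2HSV)
    r={"grey":((0,0,165),(180,45,255)),"blue":((100,120,60),(130,255,255)),"orange":((8,180,120),(22,255,255))}[kind]
    m=cv2.inRange(h,*r); return [c for c in cv2.findContours(m,cv2.RETR_EXTERNAL,cv2.CHAIN_APPROX_NONE)[0] if cv2.contourArea(c)>60]
def look(p):
    for k,z in (("grey",.025),("blue",.005),("orange",0.02)):
        for c in blobs(p,k):
            x=ray("top",c[:,0,:],z)[:,:2]
            (cx,cy),(w,h),a=cv2.minAreaRect((x*1000).astype(np.float32))
            if max(w,h)<70 or k=="orange": print(k,"c",round(cx),round(cy),"wh",round(w),round(h),"ang",round(a), "x",np.round(1000*np.r_[x[:,0].min(),x[:,0].max()]),"y",np.round(1000*np.r_[x[:,1].min(),x[:,1].max()]))
E
python3 - <<'E'
from h import *
p=cv2.imread("pics/top0.png"); look(p)
print(np.round(ray("top",[[237,172],[222,283]],.035)*1000),np.round(ray("top",[[163,165],[147,275]],.035)*1000))
print(np.round(ray("top",[[330,118],[268,120],[403,132],[401,218]],.01)*1000))
E
```

```text
grey c 519 -60 wh 53 42 ang 17 x [489. 548.] y [-86. -34.]
grey c 606 -45 wh 41 52 ang 44 x [576. 637.] y [-75. -14.]
grey c 617 -611 wh 47 46 ang 80 x [592. 641.] y [-636. -585.]
grey c 687 -27 wh 42 53 ang 60 x [657. 717.] y [-56.   1.]
grey c 983 -207 wh 66 43 ang 73 x [ 965. 1011.] y [-240. -175.]
grey c 1011 -102 wh 24 30 ang 30 x [ 999. 1026.] y [-118.  -85.]
grey c 1071 731 wh 51 47 ang 88 x [1046. 1095.] y [707. 757.]
blue c 423 -27 wh 44 36 ang 57 x [398. 449.] y [-53.   1.]
orange c 529 281 wh 184 273 ang 81 x [384. 675.] y [174. 391.]
[[647. 168.  35.]
 [382. 205.  35.]] [[670. 350.  35.]
 [405. 384.  35.]]
[[ 782.  -61.   10.]
 [ 782.   95.   10.]
 [ 739. -241.   10.]
 [ 526. -225.   10.]]
```

```bash
python3 -m crank '[[[0.03,-0.036,0],[0,0,-7.5],-0.6],[[0.03,-0.036,0],[0,0,-7.5],-0.6],[[0.03,-0.036,0],[0,0,-7.5],-0.6],[[0.03,-0.036,0],[0,0,-7.5],-0.6],[[0.03,-0.036,0],[0,0,-7.5],-0.6],[[0.03,-0.036,0],[0,0,-7.5],-0.6],[[0.03,-0.036,0],[0,0,-7.5],-0.6],[[0.03,-0.036,0],[0,0,-7.5],-0.6],[[0.03,-0.036,0],[0,0,-1.8],-0.6],[[0.03,-0.036,0],[0,0,0],-0.6]]'
python3 -m crank '[[[0.01,-0.043,-0.008],[0,0,0],-0.6],[[0.01,-0.043,-0.008],[0,0,0],-0.6],[[0.01,-0.043,-0.008],[0,0,0],-0.6],[[0.01,-0.043,-0.008],[0,0,0],-0.6],[[0.01,-0.043,-0.008],[0,0,0],-0.6],[[0.01,-0.043,-0.008],[0,0,0],-0.6],[[0.01,-0.043,-0.008],[0,0,0],-0.6],[[0.01,-0.043,-0.008],[0,0,0],-0.6],[[0.006,-0.043,-0.008],[0,0,0],-0.6],[[0,-0.036,-0.008],[0,0,0],-0.6],[[0,0,0],[0,0,0],-0.6]]'
```

```text
clock: 1.1
tool_pos: [0.4551, 0.2953, 0.2265]
orientation: [180.0, 0.0, -75.1]
force: [0.3, 1.5, -0.7]
opening: 0.0184
gripper_force: 0.0
clock: 2.2
tool_pos: [0.539, -0.1294, 0.1447]
orientation: [179.8, 0.0, -75.3]
force: [-0.2, 0.3, -1.0]
opening: 0.0173
gripper_force: 0.0
```

```bash
python3 -m crank '[[[0,0,-0.03],[0,0,0],-0.6],[[0,0,-0.03],[0,0,0],-0.6],[[0,0,-0.03],[0,0,0],-0.6],[[0,0,-0.025],[0,0,0],-0.6],[[0,0,-0.015],[0,0,0],-0.6],[[0,0,-0.005],[0,0,0],-0.6],[[0,0,0],[0,0,0],-0.6]]'
python3 - <<'E'
from h import *
p,_=imaging.snapshot("scene"); cv2.imwrite("pics/s1.png",cv2.resize(p[120:300,180:480],(800,480)))
E
```

```text
clock: 2.9
tool_pos: [0.5401, -0.1257, 0.011]
orientation: [179.9, 0.0, -75.0]
force: [0.1, -0.4, -0.0]
opening: 0.0175
gripper_force: 0.0
```

View pics/s1.png

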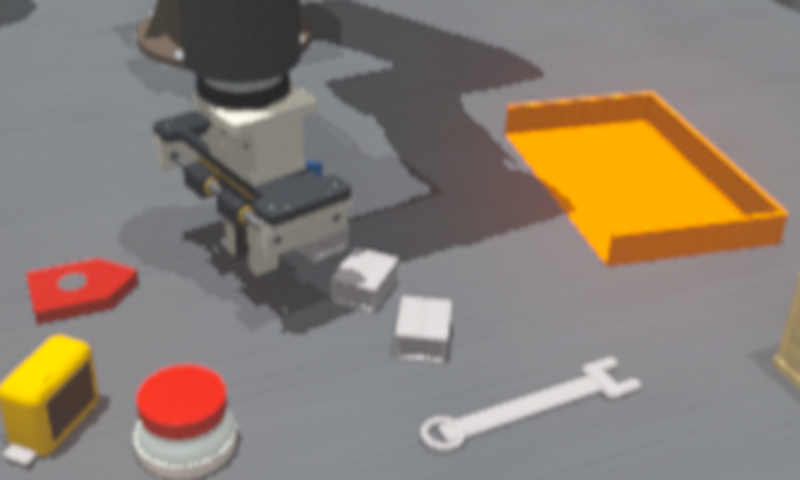

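The scene crop shows the fingers down on the bench (about 260,250), behind offcut A, which is hidden behind the gripper. Offcuts B and C are clear at (365,280) and (425,325), so I'm pushing A now.

```bash
python3 -m crank '[[[-0.0035,0.015,0],[0,0,0],-0.6],[[-0.0035,0.015,0],[0,0,0],-0.6],[[-0.0035,0.015,0],[0,0,0],-0.6],[[-0.0035,0.015,0],[0,0,0],-0.6],[[-0.0035,0.015,0],[0,0,0],-0.6],[[-0.0035,0.015,0],[0,0,0],-0.6],[[-0.0035,0.015,0],[0,0,0],-0.6],[[-0.0035,0.015,0],[0,0,0],-0.6],[[-0.0035,0.015,0],[0,0,0],-0.6],[[-0.0035,0.015,0],[0,0,0],-0.6],[[-0.0035,0.015,0],[0,0,0],-0.6],[[-0.0035,0.01,0],[0,0,0],-0.6]]'
python3 - <<'E'
from h import *
p,_=imaging.snapshot("top"); cv2.imwrite("pics/t2.png",cv2.resize(p[100:320,130:450],(800,550))); look(p)
E
```

```text
clock: 4.15
tool_pos: [0.4987, 0.0506, 0.0127]
orientation: [-179.9, 0.0, -75.0]
force: [2.0, -2.6, 2.7]
opening: 0.0177
gripper_force: 1.4
grey c 435 -558 wh 11 53 ang 79 x [409. 460.] y [-566. -548.]
grey c 596 750 wh 42 18 ang 3 x [575. 617.] y [741. 760.]
grey c 606 -45 wh 43 52 ang 44 x [576. 637.] y [-78. -14.]
grey c 617 -611 wh 47 46 ang 80 x [592. 641.] y [-636. -585.]
grey c 687 -27 wh 43 53 ang 60 x [655. 717.] y [-56.   3.]
blue c 423 -27 wh 44 37 ang 55 x [398. 449.] y [-53.  -7.]
orange c 561 277 wh 184 209 ang 81 x [472. 675.] y [174. 382.]
```

View pics/t2.png

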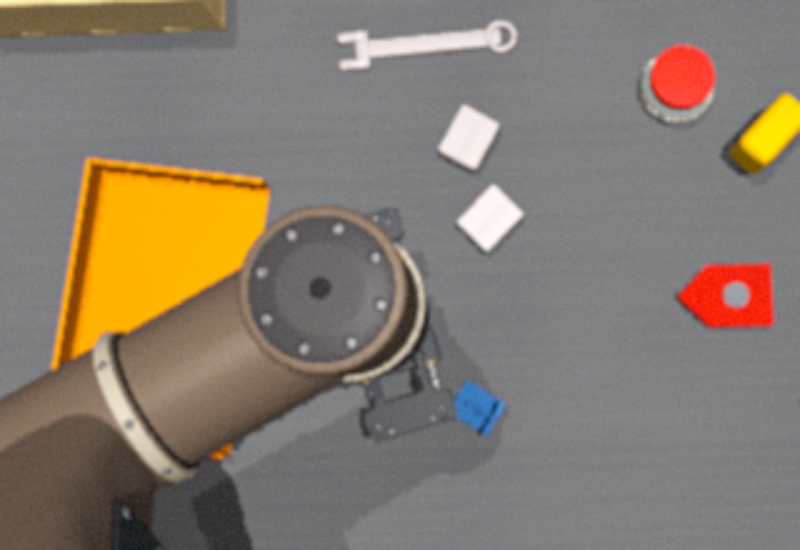

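The top view shows B, C and the bracket unmoved, with the gripper between the row and the tray. The force is about 3 N, so offcut A is being pushed.

```bash
python3 -m crank '[[[-0.004,0.015,-0.001],[0,0,0],-0.6],[[-0.004,0.015,-0.001],[0,0,0],-0.6],[[-0.004,0.015,-0.001],[0,0,0],-0.6],[[-0.004,0.015,0],[0,0,0],-0.6],[[-0.004,0.015,0],[0,0,0],-0.6],[[-0.004,0.015,0],[0,0,0],-0.6],[[-0.004,0.015,0],[0,0,0],-0.6],[[-0.004,0.015,0],[0,0,0],-0.6],[[-0.004,0.015,0],[0,0,0],-0.6],[[-0.004,0.015,0],[0,0,0],-0.6],[[-0.004,0.015,0],[0,0,0],-0.6],[[-0.003,0.012,0],[0,0,0],-0.6]]'
python3 - <<'E'
from h import *
p,_=imaging.snapshot("scene"); cv2.imwrite("pics/s3.png",cv2.resize(p[120:300,260:560],(800,480)))
E
```

```text
clock: 5.4
tool_pos: [0.4511, 0.2272, 0.0087]
orientation: [-180.0, 0.0, -75.0]
force: [0.6, -2.0, 3.5]
opening: 0.0175
gripper_force: 1.4
```

View pics/s3.png

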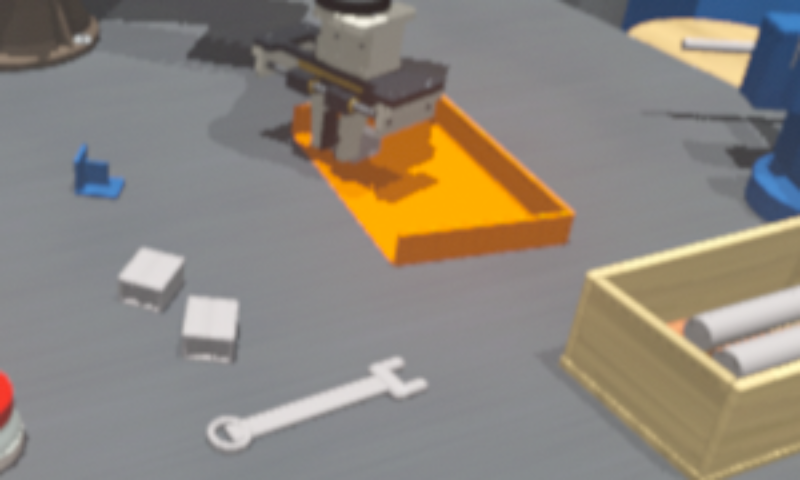

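Offcut A is between the fingers and the tray, just past the mouth at (370,135). I'll push it a little further, back off and go behind B.

```bash
python3 -m crank '[[[-0.001,0.012,0],[0,0,0],-0.6],[[0,0.01,0],[0,0,0],-0.6],[[0,0.003,0],[0,0,0],-0.6],[[0,0,0],[0,0,0],-0.6],[[0.004,-0.02,0],[0,0,0],-0.6],[[0.004,-0.02,0],[0,0,0],-0.6],[[0,0,0.03],[0,0,0],-0.6],[[0,0,0.03],[0,0,0],-0.6],[[0,0,0.03],[0,0,0],-0.6]]'
python3 -m crank '[[[0.0205,-0.04,0],[0,0,0],-0.6],[[0.0205,-0.04,0],[0,0,0],-0.6],[[0.0205,-0.04,0],[0,0,0],-0.6],[[0.0205,-0.04,0],[0,0,0],-0.6],[[0.0205,-0.04,0],[0,0,0],-0.6],[[0.0205,-0.04,0],[0,0,0],-0.6],[[0.0205,-0.04,0],[0,0,0],-0.6],[[0.0205,-0.04,0],[0,0,0],-0.6],[[0,0,0],[0,0,0],-0.6]]'
python3 - <<'E'
from h import *
p,_=imaging.snapshot("top");cv2.imwrite("pics/t4.png",cv2.resize(p[100:320,130:450],(800,550))); look(p)
E
```

```text
clock: 6.35
tool_pos: [0.4584, 0.2104, 0.0995]
orientation: [180.0, -0.0, -75.1]
force: [1.1, 0.1, -0.4]
opening: 0.0174
gripper_force: 0.0
clock: 7.25
tool_pos: [0.6239, -0.1136, 0.0978]
orientation: [-180.0, -0.0, -75.3]
force: [-1.8, -0.1, -0.8]
opening: 0.0175
gripper_force: 0.0
grey c 435 -558 wh 12 53 ang 79 x [409. 461.] y [-568. -548.]
grey c 596 750 wh 42 18 ang 3 x [575. 617.] y [741. 760.]
grey c 613 -38 wh 15 43 ang 47 x [596. 632.] y [-56. -19.]
grey c 617 -611 wh 48 47 ang 79 x [592. 641.] y [-636. -583.]
blue c 423 -27 wh 44 36 ang 57 x [398. 449.] y [-53.   1.]
orange c 537 331 wh 82 273 ang 81 x [401. 675.] y [278. 391.]
```

View pics/t4.png

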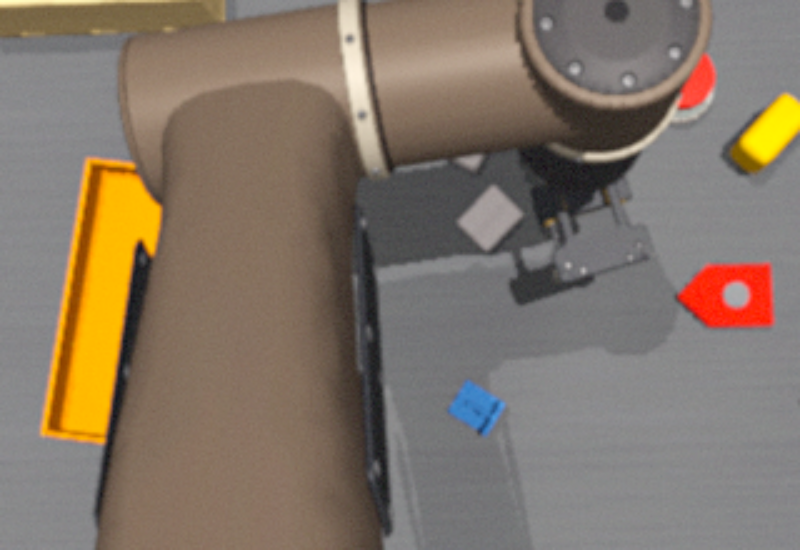

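The arm hides the tray and offcut A. B is in place at (490,218) and the gripper is behind it. Going down and pushing B.

```bash
python3 -m crank '[[[0,0,-0.03],[0,0,0],-0.6],[[0,0,-0.03],[0,0,0],-0.6],[[0,0,-0.02],[0,0,0],-0.6],[[0,0,-0.008],[0,0,0],-0.6],[[0,0,0],[0,0,0],-0.6]]' | head -2
python3 -m crank '[[[-0.0038,0.015,0],[0,0,0],-0.6],[[-0.0038,0.015,0],[0,0,0],-0.6],[[-0.0038,0.015,0],[0,0,0],-0.6],[[-0.0038,0.015,0],[0,0,0],-0.6],[[-0.0038,0.015,0],[0,0,0],-0.6],[[-0.0038,0.015,0],[0,0,0],-0.6],[[-0.0038,0.015,0],[0,0,0],-0.6],[[-0.0038,0.015,0],[0,0,0],-0.6],[[-0.0038,0.015,0],[0,0,0],-0.6],[[-0.0038,0.015,0],[0,0,0],-0.6],[[-0.0038,0.015,0],[0,0,0],-0.6],[[-0.003,0.012,0],[0,0,0],-0.6]]'
python3 - <<'E'
from h import *
p,_=imaging.snapshot("scene"); cv2.imwrite("pics/s5.png",cv2.resize(p[120:300,260:560],(800,480)))
E
```

```text
clock: 7.8
tool_pos: [0.6215, -0.1084, 0.0096]
clock: 9.0
tool_pos: [0.5772, 0.0694, 0.0106]
orientation: [180.0, -0.0, -75.0]
force: [1.6, -3.3, 3.2]
opening: 0.0174
gripper_force: 2.6
```

View pics/s5.png

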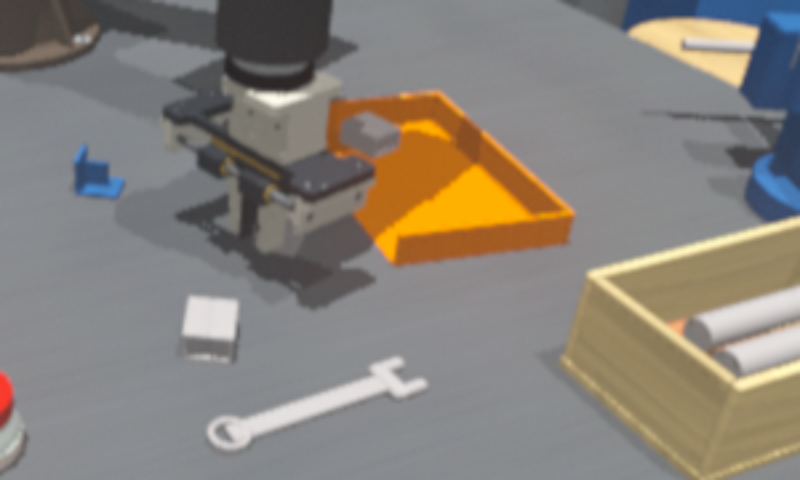

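Offcut A is in the tray at about (370,133), and B is being pushed behind the gripper with C still at (210,325). Continuing with B.

```bash
python3 -m crank '[[[-0.004,0.015,0],[0,0,0],-0.6],[[-0.004,0.015,0],[0,0,0],-0.6],[[-0.004,0.015,0],[0,0,0],-0.6],[[-0.004,0.015,0],[0,0,0],-0.6],[[-0.004,0.015,0],[0,0,0],-0.6],[[-0.004,0.015,0],[0,0,0],-0.6],[[-0.004,0.015,0],[0,0,0],-0.6],[[-0.004,0.015,0],[0,0,0],-0.6],[[-0.004,0.015,0],[0,0,0],-0.6],[[-0.004,0.015,0],[0,0,0],-0.6],[[-0.004,0.015,0],[0,0,0],-0.6],[[-0.002,0.012,0],[0,0,0],-0.6]]'
python3 -m crank '[[[0,0.005,0],[0,0,0],-0.6],[[0,0,0],[0,0,0],-0.6],[[0.004,-0.02,0],[0,0,0],-0.6],[[0.004,-0.02,0],[0,0,0],-0.6],[[0,0,0.03],[0,0,0],-0.6],[[0,0,0.03],[0,0,0],-0.6],[[0,0,0.03],[0,0,0],-0.6],[[0,0,0],[0,0,0],-0.6]]' | head -2
python3 - <<'E'
from h import *
p,_=imaging.snapshot("scene"); cv2.imwrite("pics/s6.png",cv2.resize(p[120:300,260:560],(800,480)))
E
```

```text
clock: 10.25
tool_pos: [0.5312, 0.2464, 0.0106]
orientation: [180.0, 0.0, -75.0]
force: [1.2, 0.2, -0.0]
opening: 0.0177
gripper_force: 0.7
clock: 11.05
tool_pos: [0.5423, 0.211, 0.1051]
```

View pics/s6.png

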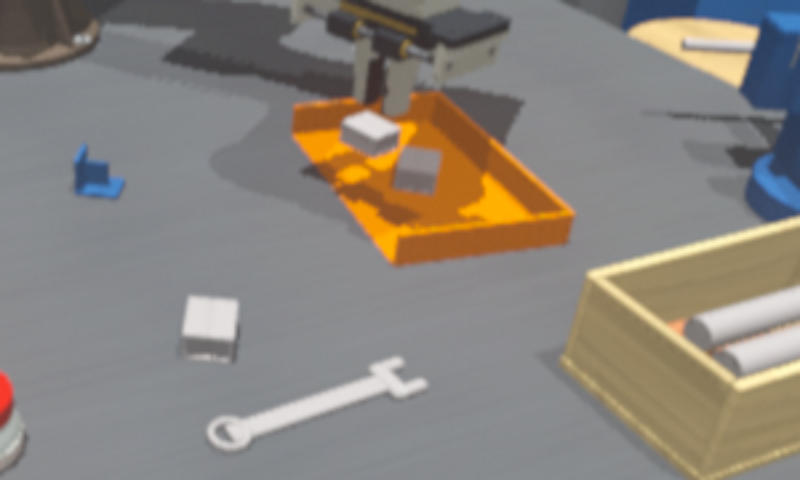

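Both A (370,133) and B (418,170) lie well inside the tray, and C is at (210,325). C is next.

```bash
python3 -m crank '[[[0.0203,-0.0378,0],[0,0,0],-0.6],[[0.0203,-0.0378,0],[0,0,0],-0.6],[[0.0203,-0.0378,0],[0,0,0],-0.6],[[0.0203,-0.0378,0],[0,0,0],-0.6],[[0.0203,-0.0378,0],[0,0,0],-0.6],[[0.0203,-0.0378,0],[0,0,0],-0.6],[[0.0203,-0.0378,0],[0,0,0],-0.6],[[0.0203,-0.0378,0],[0,0,0],-0.6],[[0,0,0],[0,0,0],-0.6]]' | head -2
python3 -m crank '[[[0,0,-0.03],[0,0,0],-0.6],[[0,0,-0.03],[0,0,0],-0.6],[[0,0,-0.022],[0,0,0],-0.6],[[0,0,-0.008],[0,0,0],-0.6],[[0,0,0],[0,0,0],-0.6]]'
```

```text
clock: 12.0
tool_pos: [0.7027, -0.0975, 0.0984]
clock: 12.5
tool_pos: [0.7007, -0.0924, 0.0086]
orientation: [179.8, 0.0, -75.0]
force: [-0.2, -0.2, 0.7]
opening: 0.0177
gripper_force: 0.0
```

```bash
python3 -m crank '[[[-0.0042,0.015,0],[0,0,0],-0.6],[[-0.0042,0.015,0],[0,0,0],-0.6],[[-0.0042,0.015,0],[0,0,0],-0.6],[[-0.0042,0.015,0],[0,0,0],-0.6],[[-0.0042,0.015,0],[0,0,0],-0.6],[[-0.0042,0.015,0],[0,0,0],-0.6],[[-0.0042,0.015,0],[0,0,0],-0.6],[[-0.0042,0.015,0],[0,0,0],-0.6],[[-0.0042,0.015,0],[0,0,0],-0.6],[[-0.0042,0.015,0],[0,0,0],-0.6],[[-0.0042,0.015,0],[0,0,0],-0.6],[[-0.0042,0.012,0],[0,0,0],-0.6]]'
python3 - <<'E'
from h import *
p,_=imaging.snapshot("scene"); cv2.imwrite("pics/s7.png",cv2.resize(p[120:300,260:560],(800,480)))
E
```

```text
clock: 13.7
tool_pos: [0.6513, 0.086, 0.0106]
orientation: [-180.0, -0.0, -75.0]
force: [1.2, -3.4, 3.6]
opening: 0.0174
gripper_force: 2.2
```

View pics/s7.png

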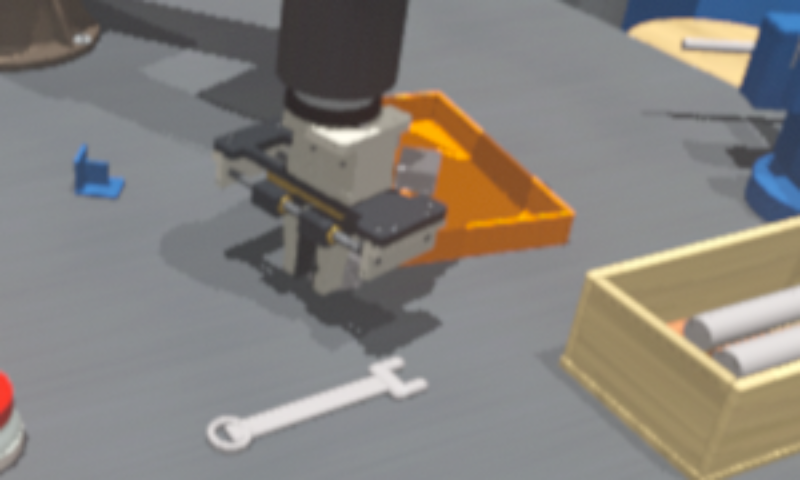

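C is nested in front of the fingers, but on this line its far edge would hit the end of the tray wall. I'll back off, shift C toward -x first, then push it straight in.

```bash
python3 -m crank '[[[0.005,-0.02,0],[0,0,0],-0.6],[[0.005,-0.02,0],[0,0,0],-0.6],[[0.005,-0.02,0],[0,0,0],-0.6],[[0,0,0.03],[0,0,0],-0.6],[[0,0,0.03],[0,0,0],-0.6],[[0,0,0.03],[0,0,0],-0.6],[[0,-0.03,0.02],[0,0,8.3],-0.6],[[0,-0.03,0.02],[0,0,8.3],-0.6],[[0,-0.03,0.02],[0,0,8.3],-0.6],[[0,-0.03,0.02],[0,0,8.3],-0.6],[[0,-0.03,0.02],[0,0,8.3],-0.6],[[0,-0.03,0.02],[0,0,8.3],-0.6]]'
python3 - <<'E'
from h import *
p,_=imaging.snapshot("top"); look(p); cv2.imwrite("pics/t8.png",p)
p,_=imaging.snapshot("scene"); cv2.imwrite("pics/s8.png",p)
for c in blobs(p,"grey"):
    m=c[:,0,:].mean(0)
    if 300<m[0]<480 and 130<m[1]<260:
        x=ray("scene",c[:,0,:],.0125)*1000; print("scene",m,x.mean(0).round(),x.min(0).round(),x.max(0).round())
E
```

```text
clock: 14.95
tool_pos: [0.6661, -0.1556, 0.2204]
orientation: [-180.0, 0.1, -24.9]
force: [0.8, -0.1, 0.3]
opening: 0.0179
gripper_force: 0.0
grey c 435 -558 wh 12 54 ang 79 x [409. 461.] y [-569. -548.]
grey c 595 750 wh 45 18 ang 3 x [572. 617.] y [741. 760.]
grey c 617 -611 wh 48 47 ang 80 x [592. 641.] y [-636. -583.]
blue c 424 -26 wh 46 36 ang 58 x [398. 449.] y [-53.   3.]
orange c 538 336 wh 74 273 ang 82 x [398. 675.] y [298. 391.]
scene [416.9047619  180.28571429] [504. 298.  12.] [473. 269.  12.] [533. 328.  12.]
scene [398.5 166.7] [414. 296.  12.] [384. 271.  12.] [446. 320.  12.]
```

Run:
```python
import cv2
p=cv2.imread("pics/s8.png"); cv2.imwrite("pics/s8c.png",cv2.resize(p[130:280,320:520],(800,600),interpolation=cv2.INTER_CUBIC))
```

```text
(no output)
```

View pics/s8c.png

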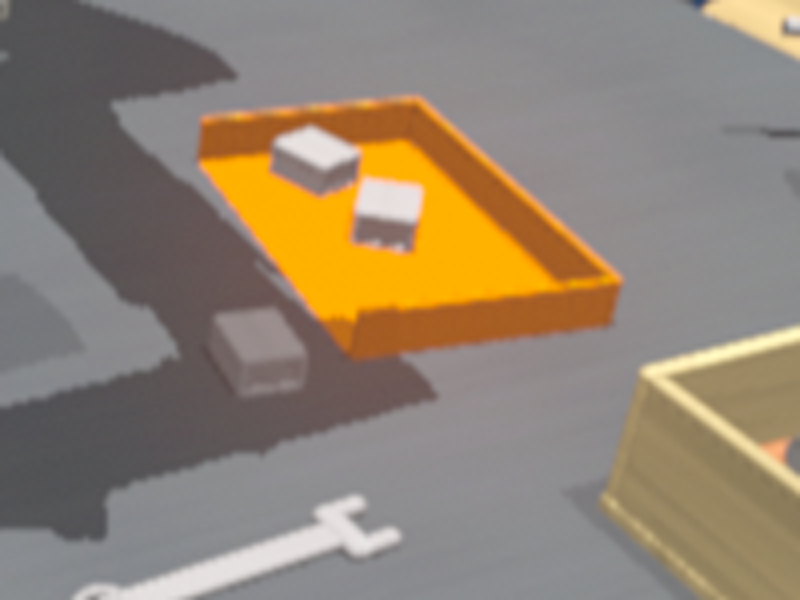

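The crop shows A and B inside the tray. C stands in shadow outside it, with top-face corners at crop (208,315), (272,307), (307,350) and (240,362).

Run:
```python
from h import *
f=lambda q,z:(ray("scene",np.array(q)/4+[320,130],z)*1000).round()[:,:2]
c=f([[208,315],[272,307],[307,350],[240,362]],.025);print(c.tolist(),c.mean(0))
print(f([[232,394],[305,385]],0).tolist(),"mouth",f([[198,162],[348,357]],0).tolist())
print("A",f([[272,155],[308,125],[360,155],[320,168]],.025).tolist(),"B",f([[353,215],[362,178],[422,185],[417,222]],.025).tolist())
```

```text
[[605.0, 99.0], [611.0, 140.0], [658.0, 134.0], [655.0, 92.0]] [632.25 116.25]
[[651.0, 92.0], [658.0, 136.0]] mouth [[384.0, 216.0], [643.0, 176.0]]
A [[435.0, 245.0], [402.0, 296.0], [458.0, 305.0], [465.0, 267.0]] B [[531.0, 250.0], [488.0, 286.0], [511.0, 319.0], [554.0, 285.0]]
```

```bash
python3 -m crank '[[[0.0065,0.045,0],[0,0,8.3],-0.6],[[0.0065,0.045,0],[0,0,8.3],-0.6],[[0.0065,0.045,0],[0,0,8.3],-0.6],[[0.0065,0.045,0],[0,0,0],-0.6],[[0.0065,0.045,0],[0,0,0],-0.6],[[0.0065,0.045,0],[0,0,0],-0.6],[[0,0,-0.04],[0,0,0],-0.6],[[0,0,-0.04],[0,0,0],-0.6],[[0,0,-0.04],[0,0,0],-0.6],[[0,0,-0.04],[0,0,0],-0.6],[[0,0,0],[0,0,0],-0.6]]'
```

```text
clock: 16.15
tool_pos: [0.7003, 0.1143, 0.0529]
orientation: [179.8, 0.7, -0.5]
force: [-0.4, -0.8, -0.7]
opening: 0.0174
gripper_force: 0.0
```

```bash
python3 -m crank '[[[0,0,-0.03],[0,0,0],-0.6],[[0,0,-0.013],[0,0,0],-0.6],[[0,0,0],[0,0,0],-0.6],[[-0.01,0,0],[0,0,0],-0.6],[[-0.01,0,0],[0,0,0],-0.6],[[-0.01,0,0],[0,0,0],-0.6],[[-0.01,0,0],[0,0,0],-0.6],[[-0.01,0,0],[0,0,0],-0.6],[[-0.01,0,0],[0,0,0],-0.6],[[-0.005,0,0],[0,0,0],-0.6],[[0,0,0],[0,0,0],-0.6]]'
python3 -m crank '[[[0.02,0,0],[0,0,0],-0.6],[[0.02,0,0],[0,0,0],-0.6],[[0,-0.02,0.04],[0,0,0],-0.6],[[0,-0.04,0.03],[0,0,-8.4],-0.6],[[0,-0.04,0.02],[0,0,-8.4],-0.6],[[0,-0.04,0],[0,0,-8.4],-0.6],[[0,-0.04,0],[0,0,-8.4],-0.6],[[0,-0.04,0],[0,0,-8.4],-0.6],[[0,-0.02,0],[0,0,-8.4],-0.6],[[0,0,0],[0,0,0],-0.6]]'
python3 - <<'E'
from h import *
p,_=imaging.snapshot("scene"); cv2.imwrite("pics/s9c.png",cv2.resize(p[130:280,320:520],(800,600),interpolation=cv2.INTER_CUBIC))
E
```

```text
clock: 17.25
tool_pos: [0.6397, 0.1147, 0.0178]
orientation: [180.0, 0.0, -0.3]
force: [-0.1, -0.3, -0.6]
opening: 0.0171
gripper_force: 0.0
clock: 18.25
tool_pos: [0.6794, -0.1284, 0.1065]
orientation: [179.9, 0.1, -51.2]
force: [-0.6, 1.4, -0.2]
opening: 0.018
gripper_force: 0.0
```

View pics/s9c.png

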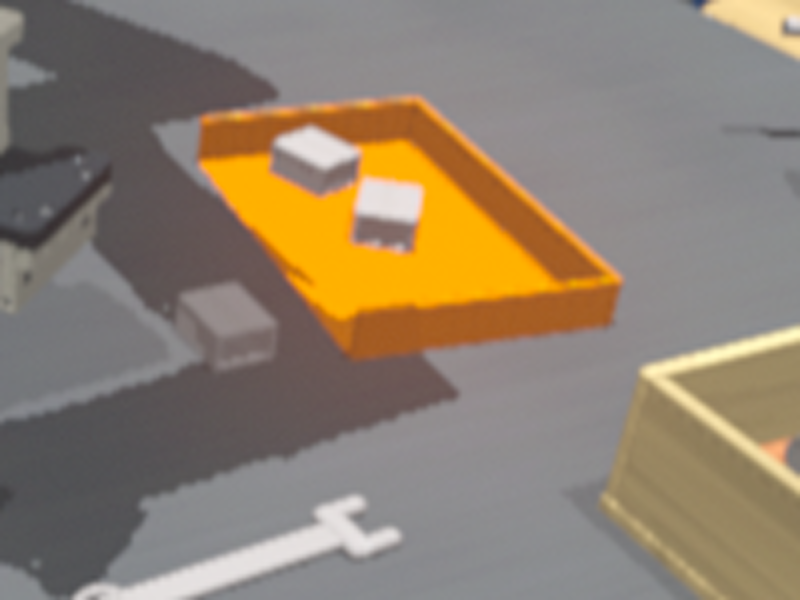

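C moved to crop (177,318), (177,290), (240,283), (277,322), (210,338), and A and B are unchanged. Computing C's position.

Run:
```python
from h import *
f=lambda q,z:(ray("scene",np.array(q)/4+[320,130],z)*1000).round()[:,:2]
c=f([[177,293],[240,283],[277,325],[208,338]],.025);print(c.tolist(),c.mean(0)); print(f([[217,369],[276,358]],0).tolist())
```

```text
[[576.0, 93.0], [580.0, 135.0], [629.0, 132.0], [627.0, 87.0]] [603.   111.75]
[[626.0, 96.0], [628.0, 135.0]]
```

```bash
python3 -m crank '[[[-0.0152,0.033,0],[0,0,-7.8],-0.6],[[-0.0152,0.033,0],[0,0,-7.8],-0.6],[[-0.0152,0.033,0],[0,0,-7.8],-0.6],[[-0.0152,0.033,0],[0,0,-7.8],-0.6],[[-0.0152,0.033,0],[0,0,-7.8],-0.6],[[0,0,0],[0,0,0],-0.6],[[0,0,-0.03],[0,0,0],-0.6],[[0,0,-0.03],[0,0,0],-0.6],[[0,0,-0.03],[0,0,0],-0.6],[[0,0,-0.006],[0,0,0],-0.6],[[0,0,0],[0,0,0],-0.6]]'
```

```text
clock: 19.4
tool_pos: [0.6039, 0.0397, 0.0106]
orientation: [179.8, -0.1, -89.6]
force: [0.5, -0.3, -0.4]
opening: 0.0174
gripper_force: 0.0
```

```bash
python3 -m crank '[[[0,0.015,0],[0,0,0],-0.6],[[0,0.015,0],[0,0,0],-0.6],[[0,0.015,0],[0,0,0],-0.6],[[0,0.015,0],[0,0,0],-0.6],[[0,0.015,0],[0,0,0],-0.6],[[0,0.015,0],[0,0,0],-0.6],[[0,0.015,0],[0,0,0],-0.6],[[0,0.015,0],[0,0,0],-0.6],[[0,0.015,0],[0,0,0],-0.6],[[0,0.015,0],[0,0,0],-0.6],[[0,0.015,0],[0,0,0],-0.6],[[0,0.015,0],[0,0,0],-0.6]]'
python3 -m crank '[[[0,0.013,0],[0,0,0],-0.6],[[0,0.01,0],[0,0,0],-0.6],[[0,0.005,0],[0,0,0],-0.6],[[0,0,0],[0,0,0],-0.6],[[0,-0.02,0],[0,0,0],-0.6],[[0,-0.02,0],[0,0,0],-0.6],[[0,0,0.04],[0,0,0],-0.6],[[0,0,0.04],[0,0,0],-0.6],[[0,-0.04,0.04],[0,0,0],-0.6],[[0,-0.04,0.04],[0,0,0],-0.6],[[0,-0.04,0.04],[0,0,0],-0.6],[[0,-0.04,0],[0,0,0],-0.6]]'
python3 - <<'E'
from h import *
p,_=imaging.snapshot("top"); look(p); cv2.imwrite("pics/t10.png",p)
p,_=imaging.snapshot("scene"); cv2.imwrite("pics/s10.png",p); cv2.imwrite("pics/s10c.png",cv2.resize(p[130:280,280:480],(800,600),interpolation=cv2.INTER_CUBIC))
a=cv2.imread("pics/scene0.png")
d=(cv2.absdiff(a,p).max(2)>40).astype(np.uint8); d=cv2.morphologyEx(d,cv2.MORPH_OPEN,np.ones((3,3)))
n,_,s,c=cv2.connectedComponentsWithStats(d); print([(c[i].round().tolist(),int(s[i,4])) for i in range(1,n)])
E
```

```text
clock: 20.6
tool_pos: [0.6046, 0.2209, 0.0115]
orientation: [180.0, -0.0, -89.7]
force: [0.0, -2.1, 2.2]
opening: 0.0177
gripper_force: 1.2
clock: 21.8
tool_pos: [0.6068, 0.0595, 0.2035]
orientation: [-179.5, 0.1, -89.7]
force: [-0.3, -0.2, -0.3]
opening: 0.0172
gripper_force: 0.0
grey c 436 -466 wh 31 37 ang 79 x [418. 456.] y [-484. -447.]
grey c 435 -558 wh 12 54 ang 79 x [409. 461.] y [-569. -548.]
grey c 528 737 wh 52 14 ang 57 x [512. 547.] y [716. 756.]
grey c 609 279 wh 37 39 ang 1 x [591. 628.] y [259. 299.]
grey c 617 -611 wh 48 47 ang 79 x [592. 641.] y [-636. -583.]
blue c 423 -27 wh 45 35 ang 55 x [398. 449.] y [-53.  -2.]
orange c 530 281 wh 185 275 ang 81 x [384. 662.] y [172. 386.]
[([253.0, 27.0], 1991), ([302.0, 41.0], 3072), ([367.0, 54.0], 5225), ([467.0, 1.0], 106), ([462.0, 6.0], 18), ([469.0, 20.0], 496), ([439.0, 45.0], 298), ([456.0, 32.0], 12), ([483.0, 32.0], 29), ([453.0, 36.0], 48), ([472.0, 38.0], 9), ([483.0, 41.0], 23), ([472.0, 52.0], 104), ([233.0, 87.0], 309), ([283.0, 95.0], 18), ([426.0, 115.0], 956), ([324.0, 114.0], 632), ([337.0, 141.0], 1795), ([435.0, 124.0], 80), ([358.0, 133.0], 85), ([291.0, 134.0], 24), ([400.0, 200.0], 3349), ([357.0, 200.0], 163), ([298.0, 202.0], 214), ([317.0, 220.0], 249), ([339.0, 238.0], 294)]
```

View pics/s10.png

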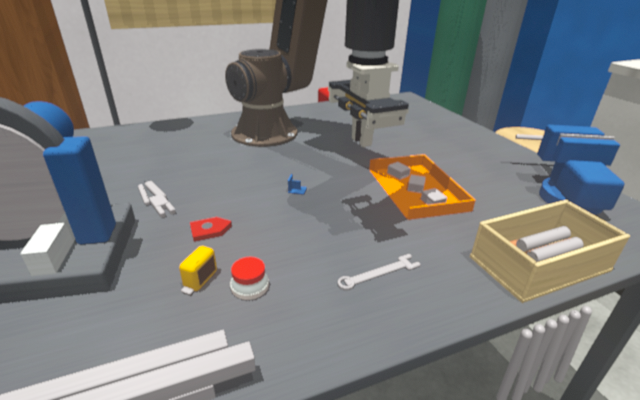

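All three offcuts lie in the tray at (399,170), (417,182) and (433,196). The bracket and the other objects haven't moved, and the gripper is 0.2 m up and clear. Handing in.

```bash
python3 -c "
from plant import close_job
print(close_job())"
```

```text
the job is handed in; nothing more can be done
None
```

The job is handed in at about 22 s: all three offcuts were slid fully inside the scrap tray, and the final pictures show the bracket and everything else where they were.

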